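# Hold the lock release and slide the plate shuttle to its stop

### The job

Press the orange spring paddle on the plate shuttle down with a fingertip to unlock it and, keeping it held down all the way, push the carriage along its rails until it rests against the blue end stop; then lift away so that the paddle springs up and the carriage is locked there. Only touch and push: nothing is to be lifted or carried, the white well plate stays in its nest, and the vials, dish, timer, tip box and blue-capped bottle round the shuttle stay where they are.

Things in the scene. Friction and masses are not known exactly. Their poses are not given: they have to be found in the camera images.
- shuttle: fixed base of the shuttle: aluminium plate 150 (x) x 400 (y) x 10 mm with two steel guide rails (tops at z 20 mm) and dark bars between them, one toothed, all along its y. Origin: centre of the underside, on the worktop. The carriage travels towards its own +y (to the robot's left, give or take the yaw, which varies by up to 0.35 rad).
- carriage (a joint): how far the carriage (140 mm wide, 149 mm long, 0.6 kg; nest leading, paddle trailing) has slid along shuttle +y, m; 0 at the start. It meets the end stop at 0.13 to 0.195, different each time: travel left = distance along shuttle y from carriage_front to stop_face. Paddle up: locked (at the start, on teeth on the way, and at the stop). Paddle down: slides against about 2 N.
- release (a joint): how far the paddle is pressed down, m: 0 up (lock on), 0.010 fully down. It yields at about 5 N and needs about 9 N at the bottom; the lock is free from 0.003; keep it at 0.004 or more. It springs up when let go; at the end stop only if the carriage is home within 2 mm.
- release_top (a point): middle of the top of the orange paddle with black ribs (70 mm along shuttle x, 44 mm along shuttle y); 50 mm above the worktop when up, moves with the paddle and the carriage. Grey cheeks beside it in x stand 12 mm lower than its top when up, 2 mm lower when it is fully down.
- push_face (a point): middle of the upright white face with a black rubber strip that rises just ahead of the paddle: it faces -y of the shuttle, 28 mm ahead (+y) of the paddle's middle, 137 mm wide, from 30 to 67 mm above the worktop. A finger that holds the paddle down can push against it. Axes as the shuttle's.
- nest (a point): middle of the floor of the plate's nest on the carriage, 60 mm above the worktop, in a rim 7 mm high; axes as the shuttle's.
- carriage_front (a point): middle of the leading face of the carriage, 45 mm above the worktop; axes as the shuttle's.
- stop_face (a point): middle of the face of the blue end stop that the carriage meets (two round black rubber pads), 41 mm above the worktop; axes as the shuttle's. The stop is fixed, a blue block 136 mm wide, 30 mm long, with a flat tongue that runs back under the carriage and a black clamp knob up to 67 mm above the worktop.
- plate: loose white 96-well plate 86 x 128 x 15 mm lying in the nest with about 1.5 mm play, long side across the rails; top 75 mm above the worktop. Origin: centre of its underside.
- blue_vial: small clear vial with blue cap, 26 mm across, 62 mm tall, standing loose behind the shuttle (far side). Origin: centre of its underside.
- red_vial: small clear vial with red cap, 26 mm across, 62 mm tall, standing loose behind the shuttle (far side). Origin: centre of its underside.
- dish: closed petri dish with pale yellow filling, 62 mm across, 15 mm tall, lying loose in front of the shuttle (robot's side). Origin: centre of its underside.
- tips: blue pipette tip box with clear lid, 85 x 122 x 66 mm, loose, far left. Origin: centre of its underside.
- fluid: white bottle with blue cap and green band, 62 mm across, 128 mm tall, standing loose at the far right. Origin: centre of its underside.
- clock: white timer with red, grey and green keys, 66 x 62 x 18 mm, lying loose at the near right. Origin: centre of its underside.

How it is judged (in metres and radians):
On the way, in this order (a step that is already met when the one before it is completed fails the run):
1. the fingers press the paddle down while the carriage is still at its start (value of joint release above 0.004 m and value of joint carriage below 0.02 m and contact force between the fingers and anything else above 2 N), for 0.06 s.
2. the carriage is against the end stop with the paddle still held down (y of carriage_front in the frame of stop_face above -0.003 m and value of joint release above 0.003 m), for 0.1 s.
At the end, for the whole second after the job is handed in: The carriage stands against the end stop (gap under 3 mm), at rest, the paddle is up again (within 1.5 mm), and the plate lies in its nest (within 6 mm of the nest's middle) (y of carriage_front in the frame of stop_face above -0.003 m and value of joint release below 0.0015 m and velocity of joint carriage below 0.005 m/s and distance between plate and nest below 0.006 m and linear speed of plate below 0.01 m/s); the robot touches nothing.
It fails at once if the paddle comes up (less than 2 mm down) while the carriage is between its start and the end stop, or the carriage is forced along with the lock on (value of joint release below 0.002 m and value of joint carriage above 0.012 m and y of carriage_front in the frame of stop_face below -0.004 m).
It fails at once if the plate is lifted or leaves its nest (over 8 mm from the nest's middle) (distance between plate and nest above 0.008 m).
It fails at once if a vial, the dish, the timer, the tip box or the blue-capped bottle is moved by more than 15 mm (distance of any of blue_vial, red_vial, dish, tips, fluid, clock from where it was at the start of the episode above 0.015 m).
It also fails if it takes over 34 s, if anything falls off the work surface, if the arm or the gripper's body presses on something with over 40 N, if the wrist force passes 120 N, or if a joint passes its speed limit or range.

### The arm

A 6-joint arm with a two-finger parallel gripper is mounted at the origin on a cart in front of the work surface, level with it; the furniture and walls round the work are solid. World frame = base frame: x ahead of the robot, y to its left, z up, the work surface at z = 0. Lengths are in mm, angles in rad, forces in N, time in s.
With the tool pointing down it reaches from about 350 to 875 mm from the base axis. Payload 4.2 kg.
Tool frame: the origin (TCP) lies between the finger pads; the fingertips stand 17 mm ahead of it and the grasp point (between the pads) lies 2 mm behind it; z points along the fingers, y is the line along which they close (so a half turn about z gives the same grasp; the last joint's range is limited). The gripper opens to 85 mm and grips with 20 to 120 N. Pads are 22 mm wide; open, the fingers measure 114 mm over their backs; the gripper's body (76 mm by 85 mm) begins 54 mm behind the grasp point. The pads swing forward as they close: fully open they stand 13 mm farther back than shut.
Start: joints at [-0.952, 0.385, 0.008, 0, -1.194, -0.259], TCP at [220.069, -584.952, 248.312] pointing down, gripper open.
Joint ranges: [-3.14, 3.14], [-1.21, 2.06], [-1.07, 1.41], [-3.16, 2.05], [-2.99, -0.16], [-3.1, 3.1]. Speed limits (rad/s): [2.79, 2.79, 3.14, 3.14, 3.14, 3.14].

### API

Orientations are given as a unit quaternion [x, y, z, w].
In Python, from bench import arm gives the robot as it stands.
- The arm moves only by the tool shift_gripper, called as name(argument=value, ...), one argument or row to a line, values as JSON. Schema: {"type":"object","properties":{"plan":{"type":"array","items":{"type":"object","properties":{"dx":{"type":"number"},"dy":{"type":"number"},"dz":{"type":"number"},"drx":{"type":"number"},"dry":{"type":"number"},"drz":{"type":"number"}},"additionalProperties":false},"minItems":1,"maxItems":10},"finger_gap":{"type":"number"},"only":{"type":"string"},"quiet":{"type":"boolean"},"lines":{"type":"string"}},"required":["plan"],"additionalProperties":false}. plan is a list of rows, 1 to 10 of them, each an object with the fields dx, dy, dz (the shift in a scale on which 1.0 is 800 mm), drx, dry, drz (a rotation vector in normalised numbers (1 is 90 degrees)); a field left out counts as zero; each row is the pose to reach, as a shift and turn from the pose commanded when the call began, along the tool's axes at that moment; what a row does not reach only later rows make up. A row lasts 1/10 s, in which the tool goes at most 50 mm and 0.15 rad, less where a joint would pass 70% of its speed; a pose out of reach is approached as far as the arm can. finger_gap is the finger opening in mm, set as the call begins (left out keeps the last). The fingers move at their own pace and stop on an object; the grip force is fixed at half the most. Time passes only in rows, so rows that do not move let the fingers close. The tool returns the time, the measured TCP pose, the force, the opening and the grip force at its end. only (a regular expression) keeps the lines of the reply that match it, lines (a string "A,B") keeps lines A to B, and quiet returns only ok. A shift or turn number past 1, either way, is cut back to 1. Input that does not fit is refused with a message, and nothing moves.
- arm.read_state(): the state, without advancing time (a new reading comes with each control period).
- arm.get_image(name): name is "scene" or "side" or "wrist"; returns the picture (420x560x3 uint8, blue, green, red); there is no depth.
- arm.get_calibration(name): a dict with "K" (3x3 intrinsics, pixels), "rvec" (rotation vector, rad) and "tvec" (3), from world to camera coordinates, as OpenCV has them. Camera axes: x right, y down, z forward; pixel columns grow to the right and rows downward; lengths in mm; the calibration is good to about 2 mm. A picture is of the moment at which its call begins: read the wrist's pose just before it. get_calibration takes no time and is no camera call; for the wrist camera it gives the pose at the moment of the call.
- arm.job_done(): hands the job in; it is judged then, once.
The state is a dict: "clock": time; "joints": joint angles; "joint_vel": joint speeds; "joint_efforts": joint torques, N m; "position": TCP position; "ee_rot": TCP orientation; "contact_force": force on the tool from outside, world axes, zero at the start; "wrist_torque": the same for the moment, N m; "gripper_width": finger opening in mm; "grasp_force": force on a finger pad.
Only numpy, scipy, OpenCV 4.12 (cv2) and the standard library are available. Lean on these libraries where they do the work, as an engineer would, in place of code of your own. Each camera call takes 0.05 s, during which the arm holds its last target. There are 200 camera calls.

## Working session

There is one attempt and no reset: what is moved stays moved. The work goes in short steps, Python scripts to look and compute and a tool call to move; the robot and the scene stay as the last step left them, time stands still between calls to the robot, and variables do not carry over. Pictures are saved under pics/ and viewed, at most 10 in all, crops included, and the job is handed in when it is done.

```bash
ls; mkdir -p pics; python3 - <<'E'
from bench import arm
import cv2,numpy as np
for n in("scene","side"):
    im=arm.get_image(n);cv2.imwrite(f"pics/{n}0.png",im)
    c=arm.get_calibration(n);R=cv2.Rodrigues(np.array(c["rvec"],float))[0];print(n,np.round(c["K"],1).tolist(),(-R.T@np.array(c["tvec"]).ravel()).round())
print(arm.read_state())
E
```

```text
bench.py
pics
scene [[434.0, 0.0, 281.7], [0.0, 434.0, 214.0], [0.0, 0.0, 1.0]] [124. 790. 919.]
side [[389.0, 0.0, 280.2], [0.0, 389.0, 207.6], [0.0, 0.0, 1.0]] [366. 744. 586.]
{'clock': 0.1, 'joints': array([-9.52404269e-01,  3.85469001e-01,  6.76255104e-03, -4.20458575e-04,
       -1.19398073e+00, -2.58623740e-01]), 'joint_vel': array([ 0.00163319, -0.00095873,  0.00294488,  0.00375134,  0.00112504,
       -0.00136393]), 'joint_efforts': array([-4.61518011e-04, -3.93318629e+01,  1.88928026e+01,  4.19791728e+00,
       -2.59460743e-03,  8.18993982e-06]), 'position': array([ 219.8954652 , -584.52404728,  247.33954573]), 'ee_rot': array([-1.78839229e-01,  9.83877837e-01,  9.38944177e-04, -2.24499526e-04]), 'contact_force': array([ 0.82242654,  0.38955231, -0.20966918]), 'wrist_torque': array([-0.02647313,  0.02570267,  0.05533329]), 'grasp_force': 0.0, 'gripper_width': 85.67157054535438}
```

View pics/scene0.png

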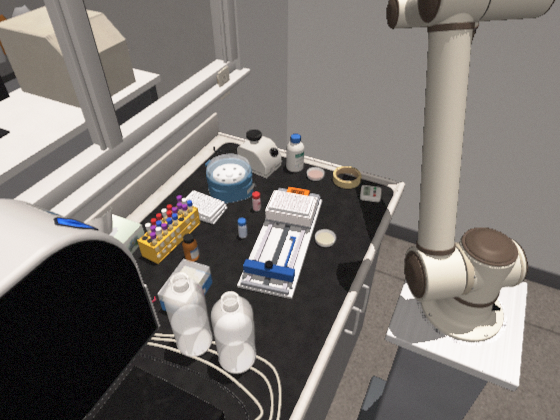

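View pics/side0.png

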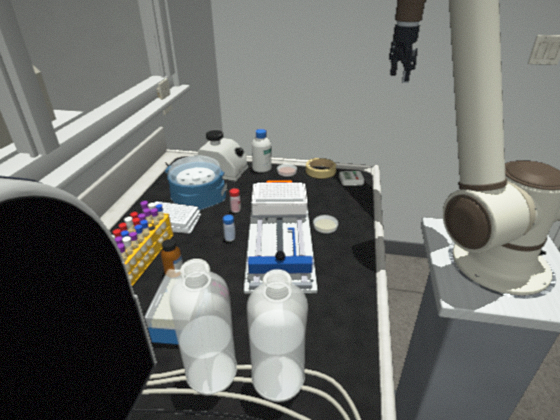

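The scene picture shows the shuttle at about (283,240), blue stop at (269,270) and orange paddle just visible at (298,190), behind the plate. I'll enlarge both views to find the corners.

```bash
cat > h.py <<'E'
import cv2,numpy as np
from bench import arm
def cal(n):
    c=arm.get_calibration(n);R=cv2.Rodrigues(np.array(c["rvec"],float))[0];t=np.array(c["tvec"],float).ravel()
    return np.array(c["K"],float),R,t
def ray(c,uv,z):
    K,R,t=c;d=R.T@np.linalg.solve(K,np.array([uv[0],uv[1],1.]));o=-R.T@t
    return o+d*(z-o[2])/d[2]
def proj(c,p):
    K,R,t=c;q=K@(R@np.asarray(p,float)+t);return q[:2]/q[2]
E
python3 - <<'E'
import cv2
from h import *
a=cv2.imread("pics/scene0.png")[180:300,230:340];b=cv2.imread("pics/side0.png")[170:300,225:345]
a=cv2.resize(a,(385,420),interpolation=3);b=cv2.resize(b,(388,420),interpolation=3)
cv2.imwrite("pics/c.png",np.hstack([a,b]))
for n,z in(("scene",50),("side",50)):
    im=cv2.imread(f"pics/{n}0.png");c=cal(n);h=cv2.cvtColor(im,cv2.COLOR_BGR2HSV)
    for nm,lo,hi,zz in(("or",(3,180,130),(18,255,255),50),("blue",(105,150,60),(120,255,255),52)):
        m=cv2.inRange(h,lo,hi);k,l,s,ce=cv2.connectedComponentsWithStats(m)
        for i in range(1,k):
            if s[i,4]>25: print(n,nm,s[i],ce[i].round(1),ray(c,ce[i],zz).round(1))
E
```

```text
scene or [288 187  22   8 110] [298.2 190.3] [ 539.4 -189.3   50. ]
scene blue [291 134  10   9  70] [295.5 138. ] [ 672.  -458.7   52. ]
scene blue [ 57 218  35  10 173] [ 71.5 222.6] [1068.5  234.8   52. ]
scene blue [238 218   8   8  49] [241.6 221.3] [628.4  14.6  52. ]
scene blue [243 237  52  45 643] [270.1 269. ] [471.9 139.3  52. ]
side or [266 180  26   2  50] [279.  180.5] [ 541.8 -194.3   50. ]
side or [165 252   9   5  30] [169.5 253.6] [713.9 158.2  50. ]
side blue [256 130  10   8  66] [260.6 133.3] [ 666.5 -513.2   52. ]
side blue [223 215  11   9  81] [228.  218.9] [627.5  14.6  52. ]
side blue [135 220  12  13  85] [141.  225.9] [819.6  78.   52. ]
side blue [249 228  63  45 933] [280.5 263. ] [475.2 148.3  52. ]
side blue [121 231   7   5  27] [124.2 233. ] [844.3 110.1  52. ]
```

View pics/c.png

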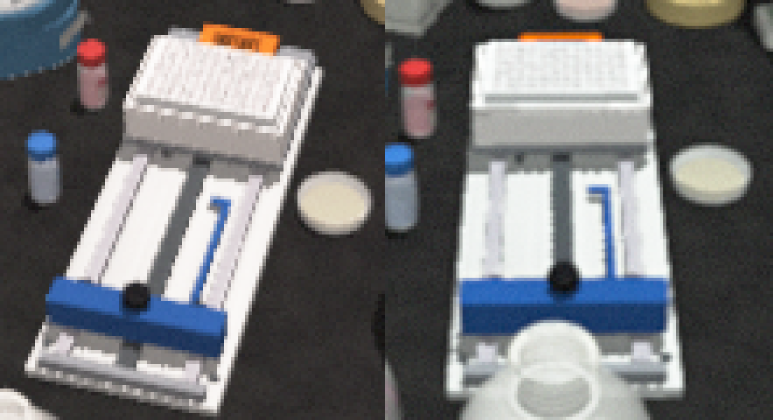

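The crops show the stop's front edge, the rails and an orange sliver behind the plate. Yaw is about 0.2. I'll bring the wrist camera over the shuttle for a better measurement.

```bash
python3 - <<'E'
from h import *
from scipy.spatial.transform import Rotation as Ro
s=arm.read_state();T=Ro.from_quat(s["ee_rot"]);print(T.as_matrix().round(3))
K,R,t=cal("wrist");o=-R.T@t
print("K",K[0],"cam in tool",T.inv().apply(o-s["position"]).round(1),"cam axes in tool\n",(T.inv().as_matrix()@R.T).round(3))
print("to (520,-150,330):",T.inv().apply(np.array([520,-150,330])-s["position"]).round(1))
E
```

```text
[[-0.936 -0.352 -0.001]
 [-0.352  0.936  0.002]
 [ 0.     0.002 -1.   ]]
K [336.39180299   0.         278.1053735 ] cam in tool [ 8.470e+01 -1.000e-01 -1.252e+02] cam axes in tool
 [[ 0.001 -0.945 -0.327]
 [ 1.     0.001 -0.   ]
 [ 0.    -0.327  0.945]]
to (520,-150,330): [-433.8  301.3  -82.1]
```

Careful with the scale: shifts go in shares of 800 mm and turns go in shares of 90 degrees. That gives: 446 mm / 800 = 0.5575, -419 mm / 800 = -0.5238, 0.15 rad / 1.5708 = 0.0955.

shift_gripper(
  plan=[
    {"dz": -0.1},
    {"dx": -0.1,"dy": 0.1125,"dz": -0.1,"drz": 0.0637},
    {"dx": -0.5238,"dy": 0.5575,"dz": -0.1025,"drz": 0.0955},
    {"dx": -0.5238,"dy": 0.5575,"dz": -0.1025,"drz": 0.0955},
    {"dx": -0.5238,"dy": 0.5575,"dz": -0.1025,"drz": 0.0955},
    {"dx": -0.5238,"dy": 0.5575,"dz": -0.1025,"drz": 0.0955},
    {"dx": -0.5238,"dy": 0.5575,"dz": -0.1025,"drz": 0.0955},
    {"dx": -0.5238,"dy": 0.5575,"dz": -0.1025,"drz": 0.0955},
    {"dx": -0.5238,"dy": 0.5575,"dz": -0.1025,"drz": 0.0955},
    {"dx": -0.5238,"dy": 0.5575,"dz": -0.1025,"drz": 0.0955},
  ],
  finger_gap=0,
)

```text
clock: 1.1
position: [391.9, -169.0, 324.6]
ee_rot: [-0.105, 0.995, 0.0, 0.0]
contact_force: [1.7, -0.2, 0.2]
gripper_width: 0.3
grasp_force: 0.0
```

shift_gripper(
  plan=[
    {},
    {},
    {},
    {},
    {},
    {},
  ],
)

```text
clock: 1.7
position: [391.6, -171.9, 324.4]
ee_rot: [-0.104, 0.995, 0.0, -0.0]
contact_force: [-0.6, 0.6, -0.3]
gripper_width: -0.3
grasp_force: 0.0
```

```bash
python3 - <<'E'
from h import *
import pickle
s=arm.read_state();c=cal("wrist");im=arm.get_image("wrist");print(s["position"],s["clock"])
cv2.imwrite("pics/w1.png",im);pickle.dump((c,s),open("w1.pkl","wb"))
E
```

```text
[ 391.58023358 -171.86108454  324.43065866] 1.7
```

View pics/w1.png

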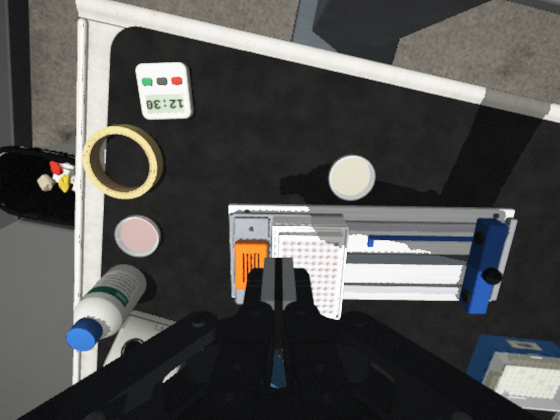

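The wrist view shows the orange paddle (235–268, 241–288), base near edge (230,206)–(514,210) and blue stop (465–505, 220–313). Measure these.

```bash
python3 - <<'E'
from h import *
import pickle
c,s=pickle.load(open("w1.pkl","rb"));im=cv2.imread("pics/w1.png");h=cv2.cvtColor(im,cv2.COLOR_BGR2HSV);g=cv2.cvtColor(im,cv2.COLOR_BGR2GRAY)
P=[]
for u in range(240,505,3):
    col=g[190:222,u].astype(int);i=np.argmax(col>110)
    if col[i]>110:P.append(ray(c,(u,190+i-.5),10)[:2])
P=np.array(P,np.float32)
l=cv2.fitLine(P,cv2.DIST_HUBER,0,.01,.01).ravel();d=l[:2]*np.sign(l[1]);print("near edge dir",d,"yaw",np.arctan2(-d[0],d[1]),"pt",l[2:])
r=np.abs((P-l[2:])@np.array([d[1],-d[0]]));print("resid",np.median(r))
ey=d.astype(float);ex=np.array([ey[1],-ey[0]])
o=l[2:]+75*ex   # on centre line
m=cv2.inRange(h,(3,170,120),(20,255,255));k,lab,st,ce=cv2.connectedComponentsWithStats(m);i=[j for j in range(1,k) if 225<ce[j][0]<280 and st[j,4]>100]
for j in i: print(st[j])
v,u=np.where(np.isin(lab,i));q=np.array([ray(c,x,50)[:2] for x in zip(u,v)])-o
print("orange shuttle x",np.percentile(q@ex,[1,50,99]),"y",np.percentile(q@ey,[1,50,99]))
m=cv2.inRange(h,(105,130,40),(125,255,255));m[:,:455]=0;m[:205]=0;m[330:]=0
v,u=np.where(m>0)
for z in (30,52):
    q=np.array([ray(c,x,z)[:2] for x in zip(u,v)])-o;print("blue z",z,"x",np.percentile(q@ex,[1,99]),"y",np.percentile(q@ey,[2,98]))
# plate right edge
print("base left/right ends y",[(ray(c,x,10)[:2]-o)@ey for x in((230,208),(514,212))])
for uv in((347,240),(347,290)): print("front z67",(ray(c,uv,67)[:2]-o)@ey)
np.save("fr.npy",np.array([o,ex,ey]));print("o",o,"pos",s["position"])
E
```

```text
near edge dir [-0.18768848  0.9822286 ] yaw 0.18880828 pt [432.6236   -28.966997]
resid 0.40036392
[ 235  241   33   48 1035]
orange shuttle x [-37.65978155 -14.3733717   31.92267471] y [-187.54395444 -172.90565867 -145.25935839]
blue z 30 x [-65.69991221  80.90349156] y [127.48668789 177.97161757]
blue z 52 x [-74.14298785  64.77526624] y [113.76188407 161.60032512]
base left/right ends y [np.float64(-198.18513657012073), np.float64(197.1782157217357)]
front z67 -44.97634100244428
front z67 -38.716463980597915
o [506.29073948 -14.89036079] pos [ 391.58023358 -171.86108454  324.43065866]
```

To row units: 235 mm / 800 = 0.2938, -141 mm / 800 = -0.1763, 0.02 rad / 1.5708 = 0.0127.

shift_gripper(
  plan=[
    {"dx": -0.0625,"dy": -0.0125,"dz": 0.0375,"drz": 0.0064},
    {"dx": -0.1125,"dy": -0.025,"dz": 0.075,"drz": 0.0127},
    {"dx": -0.1763,"dy": -0.035,"dz": 0.1125,"drz": 0.0127},
    {"dx": -0.1763,"dy": -0.035,"dz": 0.15,"drz": 0.0127},
    {"dx": -0.1763,"dy": -0.035,"dz": 0.1875,"drz": 0.0127},
    {"dx": -0.1763,"dy": -0.035,"dz": 0.2375,"drz": 0.0127},
    {"dx": -0.1763,"dy": -0.035,"dz": 0.275,"drz": 0.0127},
    {"dx": -0.1763,"dy": -0.035,"dz": 0.2938,"drz": 0.0127},
    {"dx": -0.1763,"dy": -0.035,"dz": 0.2938,"drz": 0.0127},
    {"dx": -0.1763,"dy": -0.035,"dz": 0.2938,"drz": 0.0127},
  ],
)

```text
clock: 2.75
position: [536.1, -169.4, 89.8]
ee_rot: [-0.095, 0.996, -0.0, 0.0]
contact_force: [0.3, 1.3, -0.1]
gripper_width: -0.3
grasp_force: 0.0
```

```bash
cat > st.py <<'E'
from h import *
from scipy.spatial.transform import Rotation as Ro
o,ex,ey=np.load("fr.npy");s=arm.read_state();p=s["position"]
print("t",s["clock"],"shuttle x,y",(p[:2]-o)@ex,(p[:2]-o)@ey,"z",p[2],"F",s["contact_force"].round(1))
T=Ro.from_quat(s["ee_rot"]);print("tool axes in shuttle: x",T.as_matrix()[:2,0]@ex,T.as_matrix()[:2,0]@ey,"tool z",T.as_matrix()[:,2].round(4))
E
python3 st.py
python3 -c "
from h import *
a=arm.get_image('side');b=arm.get_image('wrist')
cv2.imwrite('pics/p1.png',np.hstack([cv2.resize(a[140:290,200:350],(390,390),interpolation=3),cv2.resize(b[180:380,180:380],(390,390),interpolation=3)]))"
```

```text
t 2.75 shuttle x,y 0.3185462636198453 -157.38532530628405 z 89.83675938237765 F [ 0.3  1.3 -0.1]
tool axes in shuttle: x -0.9999995844812405 -0.000846762415359505 tool z [ 3.e-04 -4.e-04 -1.e+00]
```

View pics/p1.png

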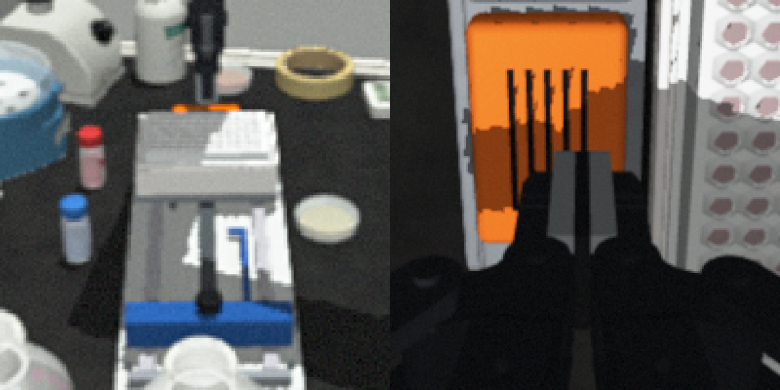

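The closed fingertips are above the paddle, right of its middle and clear of the face. Now press.

To row units: 28 mm / 800 = 0.035, 26 mm / 800 = 0.0325.

shift_gripper(
  plan=[
    {"dz": 0.0125},
    {"dz": 0.0225},
    {"dz": 0.0275},
    {"dz": 0.03},
    {"dz": 0.0325},
    {"dz": 0.035},
    {"dz": 0.035},
  ],
)

```text
clock: 3.55
position: [535.1, -169.0, 62.0]
ee_rot: [-0.095, 0.995, 0.0, -0.001]
contact_force: [-3.5, 2.0, 7.3]
gripper_width: -0.1
grasp_force: 3.4
```

```bash
python3 st.py
```

```text
t 3.55 shuttle x,y -0.5923855056160923 -156.73530383402772 z 62.01702689591474 F [-3.5  2.   7.3]
tool axes in shuttle: x -0.9999982401678637 -0.0012570041528751558 tool z [-1.4e-03 -1.0e-04 -1.0e+00]
```

To row units: 3.5 mm / 800 = 0.0044, 3 mm / 800 = 0.0038.

shift_gripper(
  plan=[
    {"dz": 0.0019},
    {"dz": 0.0038},
    {"dz": 0.0044},
    {"dz": 0.0044},
  ],
)

```text
clock: 3.95
position: [535.2, -168.9, 58.9]
ee_rot: [-0.095, 0.995, -0.0, -0.001]
contact_force: [-3.3, 1.6, 7.9]
gripper_width: 0.3
grasp_force: 4.0
```

```bash
python3 st.py
```

```text
t 3.95 shuttle x,y -0.5666978149198981 -156.7343084627605 z 58.916025736644045 F [-3.3  1.6  7.9]
tool axes in shuttle: x -0.9999983219225475 -0.0013829438718111872 tool z [-1.2e-03 -2.0e-04 -1.0e+00]
```

To row units: 36 mm / 800 = 0.045, 33 mm / 800 = 0.0413.

shift_gripper(
  plan=[
    {"dy": 0.0025},
    {"dy": 0.0063},
    {"dy": 0.0113},
    {"dy": 0.0163},
    {"dy": 0.0213},
    {"dy": 0.0263},
    {"dy": 0.0313},
    {"dy": 0.0363},
    {"dy": 0.0413},
    {"dy": 0.045},
  ],
)

```text
clock: 4.95
position: [528.5, -134.2, 59.1]
ee_rot: [-0.095, 0.995, -0.001, -0.0]
contact_force: [-2.8, -2.6, 7.6]
gripper_width: 0.2
grasp_force: 3.9
```

```bash
python3 st.py
python3 -c "
from h import *
a=arm.get_image('side');b=arm.get_image('wrist')
cv2.imwrite('pics/p2.png',np.hstack([cv2.resize(a[140:290,200:350],(390,390),interpolation=3),cv2.resize(b[180:380,180:380],(390,390),interpolation=3)]))"
```

```text
t 4.95 shuttle x,y -0.5790459718459738 -121.34574295479887 z 59.145009847307264 F [-2.8 -2.6  7.6]
tool axes in shuttle: x -0.9999982177879918 -0.0016028521593596109 tool z [-8.0e-04 -1.1e-03 -1.0e+00]
```

View pics/p2.png

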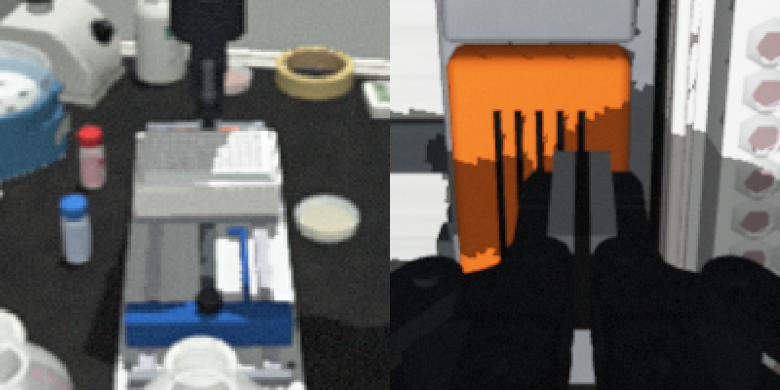

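The carriage travels with the finger and the paddle stays down. Continue.

To row units: 40 mm / 800 = 0.05, 38 mm / 800 = 0.0475.

shift_gripper(
  plan=[
    {"dy": 0.0025},
    {"dy": 0.0063},
    {"dy": 0.0113},
    {"dy": 0.0175},
    {"dy": 0.0238},
    {"dy": 0.03},
    {"dy": 0.0363},
    {"dy": 0.0425},
    {"dy": 0.0475},
    {"dy": 0.05},
  ],
)

```text
clock: 6.05
position: [520.9, -94.7, 59.1]
ee_rot: [-0.095, 0.995, -0.0, -0.0]
contact_force: [-3.0, -2.2, 8.5]
gripper_width: -0.3
grasp_force: 3.9
```

```bash
python3 st.py
```

```text
t 6.05 shuttle x,y -0.6327206586969958 -81.16952809975719 z 59.05492137798451 F [-3.  -2.2  8.5]
tool axes in shuttle: x -0.9999979507670466 -0.001726518381253379 tool z [-9.e-04 -1.e-03 -1.e+00]
```

shift_gripper(
  plan=[
    {"dy": 0.0025},
    {"dy": 0.0063},
    {"dy": 0.0113},
    {"dy": 0.0175},
    {"dy": 0.0238},
    {"dy": 0.03},
    {"dy": 0.0363},
    {"dy": 0.0425},
    {"dy": 0.0475},
    {"dy": 0.05},
  ],
)

```text
clock: 7.05
position: [513.3, -55.4, 59.0]
ee_rot: [-0.095, 0.995, -0.0, -0.0]
contact_force: [-2.1, -2.2, 7.6]
gripper_width: -0.2
grasp_force: 4.0
```

```bash
python3 st.py
python3 -c "
from h import *
a=arm.get_image('side');b=arm.get_image('wrist')
cv2.imwrite('pics/p3.png',np.hstack([cv2.resize(a[160:290,220:350],(390,390),interpolation=3),cv2.resize(b[180:380,180:380],(390,390),interpolation=3)]))"
```

```text
t 7.05 shuttle x,y -0.6780177483970659 -41.15074542204666 z 58.98908440543287 F [-2.1 -2.2  7.6]
tool axes in shuttle: x -0.9999978477275341 -0.0017605292651391123 tool z [-9.e-04 -1.e-03 -1.e+00]
```

View pics/p3.png

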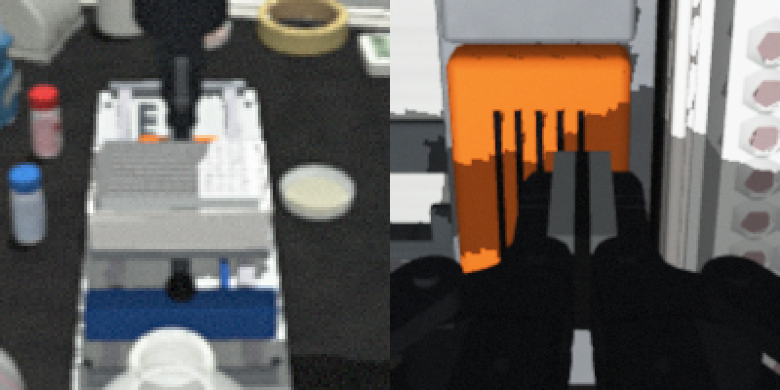

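The paddle is still held, with roughly 35–45 mm to the stop. I'll approach slowly and watch the force.

To row units: 25 mm / 800 = 0.0313, 24 mm / 800 = 0.03.

shift_gripper(
  plan=[
    {"dy": 0.0025},
    {"dy": 0.0063},
    {"dy": 0.01},
    {"dy": 0.0138},
    {"dy": 0.0175},
    {"dy": 0.0213},
    {"dy": 0.025},
    {"dy": 0.0275},
    {"dy": 0.03},
    {"dy": 0.0313},
  ],
)

```text
clock: 8.15
position: [508.7, -31.0, 58.9]
ee_rot: [-0.095, 0.995, -0.0, -0.001]
contact_force: [-2.5, -2.3, 7.1]
gripper_width: -0.0
grasp_force: 4.0
```

```bash
python3 st.py
```

```text
t 8.15 shuttle x,y -0.6911971031520682 -16.265752324688158 z 58.94517516567611 F [-2.5 -2.3  7.1]
tool axes in shuttle: x -0.9999981902659739 -0.0015449292201782673 tool z [-9.e-04 -1.e-03 -1.e+00]
```

shift_gripper(
  plan=[
    {"dy": 0.0013},
    {"dy": 0.0025},
    {"dy": 0.0038},
    {"dy": 0.005},
    {"dy": 0.0063},
    {"dy": 0.0075},
    {"dy": 0.0088},
  ],
)

```text
clock: 8.85
position: [507.4, -24.2, 58.9]
ee_rot: [-0.095, 0.995, -0.0, -0.0]
contact_force: [-2.3, -2.8, 8.2]
gripper_width: 0.1
grasp_force: 4.0
```

```bash
python3 st.py
```

```text
t 8.85 shuttle x,y -0.7087408981030023 -9.38103854557602 z 58.93778329199407 F [-2.3 -2.8  8.2]
tool axes in shuttle: x -0.9999984281234916 -0.0014063783422925086 tool z [-9.e-04 -1.e-03 -1.e+00]
```

To row units: 7 mm / 800 = 0.0088, 6 mm / 800 = 0.0075.

shift_gripper(
  plan=[
    {"dy": 0.0013},
    {"dy": 0.0025},
    {"dy": 0.0038},
    {"dy": 0.005},
    {"dy": 0.0063},
    {"dy": 0.0075},
    {"dy": 0.0088},
  ],
)

```text
clock: 9.55
position: [506.0, -17.3, 58.9]
ee_rot: [-0.095, 0.995, -0.0, -0.0]
contact_force: [-2.8, -2.5, 8.6]
gripper_width: 0.1
grasp_force: 4.0
```

```bash
python3 st.py
```

```text
t 9.55 shuttle x,y -0.7282464879962711 -2.359307856737256 z 58.9221215626112 F [-2.8 -2.5  8.6]
tool axes in shuttle: x -0.999998332444822 -0.0014499978471709497 tool z [-9.e-04 -1.e-03 -1.e+00]
```

shift_gripper(
  plan=[
    {"dy": 0.0013},
    {"dy": 0.0025},
    {"dy": 0.0038},
    {"dy": 0.005},
    {"dy": 0.0063},
    {"dy": 0.0075},
  ],
)

```text
clock: 10.15
position: [504.9, -11.5, 58.9]
ee_rot: [-0.095, 0.995, -0.0, -0.001]
contact_force: [-2.3, -2.8, 7.1]
gripper_width: -0.4
grasp_force: 4.0
```

```bash
python3 st.py
```

```text
t 10.15 shuttle x,y -0.7206208887532923 3.6198301636866663 z 58.903164819356036 F [-2.3 -2.8  7.1]
tool axes in shuttle: x -0.9999984559709847 -0.0013592413412817047 tool z [-9.e-04 -1.e-03 -1.e+00]
```

To row units: 6 mm / 800 = 0.0075, 5 mm / 800 = 0.0063.

shift_gripper(
  plan=[
    {"dy": 0.0013},
    {"dy": 0.0025},
    {"dy": 0.0038},
    {"dy": 0.005},
    {"dy": 0.0063},
    {"dy": 0.0075},
  ],
)

```text
clock: 10.75
position: [503.8, -5.6, 58.9]
ee_rot: [-0.095, 0.995, -0.0, -0.001]
contact_force: [-2.3, -1.3, 7.4]
gripper_width: -0.1
grasp_force: 4.0
```

```bash
python3 st.py
```

```text
t 10.75 shuttle x,y -0.7368108254474828 9.64133381640824 z 58.88864700991828 F [-2.3 -1.3  7.4]
tool axes in shuttle: x -0.9999983696282703 -0.0013870906716111184 tool z [-0.001  -0.0011 -1.    ]
```

shift_gripper(
  plan=[
    {"dy": 0.0013},
    {"dy": 0.0025},
    {"dy": 0.0038},
    {"dy": 0.005},
    {"dy": 0.0063},
    {"dy": 0.0075},
  ],
)

```text
clock: 11.35
position: [502.6, 0.3, 58.9]
ee_rot: [-0.095, 0.995, -0.0, -0.001]
contact_force: [-3.4, -2.0, 7.7]
gripper_width: -0.5
grasp_force: 4.0
```

```bash
python3 st.py
python3 -c "
from h import *
a=arm.get_image('side');b=arm.get_image('wrist')
cv2.imwrite('pics/p4.png',np.hstack([cv2.resize(a[160:290,220:350],(390,390),interpolation=3),cv2.resize(b[180:380,180:380],(390,390),interpolation=3)]))"
```

```text
t 11.35 shuttle x,y -0.7404988383130168 15.614181983822624 z 58.90283752085677 F [-3.4 -2.   7.7]
tool axes in shuttle: x -0.9999983907250297 -0.0014023331639970796 tool z [-9.0e-04 -1.1e-03 -1.0e+00]
```

View pics/p4.png

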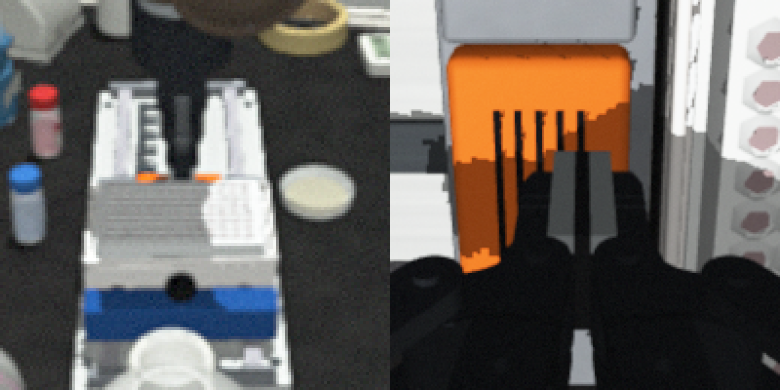

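The wrist view is unchanged, so there is no slip and the carriage is still moving, close to the stop. Keep creeping.

To row units: 6 mm / 800 = 0.0075, 5 mm / 800 = 0.0063.

shift_gripper(
  plan=[
    {"dy": 0.0013},
    {"dy": 0.0025},
    {"dy": 0.0038},
    {"dy": 0.005},
    {"dy": 0.0063},
    {"dy": 0.0075},
  ],
)

```text
clock: 12.05
position: [501.5, 6.2, 58.9]
ee_rot: [-0.095, 0.995, -0.0, -0.001]
contact_force: [-3.5, -1.8, 8.4]
gripper_width: 0.0
grasp_force: 4.0
```

```bash
python3 st.py
```

```text
t 12.05 shuttle x,y -0.7490314149310358 21.64094904290742 z 58.89523927650818 F [-3.5 -1.8  8.4]
tool axes in shuttle: x -0.9999984420942916 -0.001367367113135577 tool z [-9.e-04 -1.e-03 -1.e+00]
```

shift_gripper(
  plan=[
    {"dy": 0.0013},
    {"dy": 0.0025},
    {"dy": 0.0038},
    {"dy": 0.005},
    {"dy": 0.0063},
    {"dy": 0.0075},
  ],
)

```text
clock: 12.65
position: [501.8, 10.9, 59.4]
ee_rot: [-0.096, 0.995, -0.001, 0.001]
contact_force: [2.8, -14.4, 6.0]
gripper_width: 0.1
grasp_force: 8.8
```

```bash
python3 st.py
```

```text
t 12.65 shuttle x,y 0.41059014358314366 26.191171883947167 z 59.36789935756863 F [  2.8 -14.4   6. ]
tool axes in shuttle: x -0.9999960457645448 -0.0026393761508982346 tool z [ 0.0015 -0.0027 -1.    ]
```

To row units: 2 mm / 800 = 0.0025, 1.5 mm / 800 = 0.0019.

shift_gripper(
  plan=[
    {"dy": 0.0009},
    {"dy": 0.0019,"dz": 0.0006},
    {"dy": 0.0025,"dz": 0.0006},
    {"dy": 0.0025,"dz": 0.0006},
  ],
)

```text
clock: 13.05
position: [501.7, 11.0, 59.3]
ee_rot: [-0.095, 0.995, -0.002, 0.001]
contact_force: [4.3, -20.4, 8.9]
gripper_width: -0.1
grasp_force: 11.9
```

```bash
python3 st.py
python3 -c "
from h import *
a=arm.get_image('side');b=arm.get_image('wrist')
cv2.imwrite('pics/p5.png',np.hstack([cv2.resize(a[190:280,240:330],(390,390),interpolation=3),cv2.resize(b[180:380,180:380],(390,390),interpolation=3)]))"
```

```text
t 13.05 shuttle x,y 0.38992092025051267 26.31836935489041 z 59.32014498700715 F [  4.3 -20.4   8.9]
tool axes in shuttle: x -0.9999968603591994 -0.002417600487805783 tool z [ 0.0015 -0.0047 -1.    ]
```

View pics/p5.png

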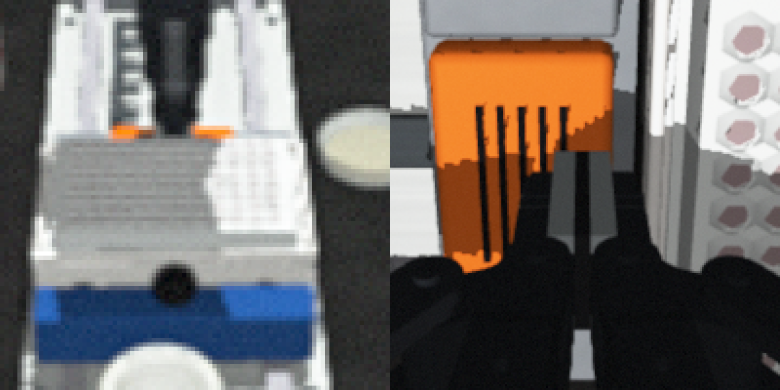

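Force rises while position holds, and the carriage front meets the blue stop: it is home. Relieve slightly, then lift straight up.

To row units: -130 mm / 800 = -0.1625, -110 mm / 800 = -0.1375.

shift_gripper(
  plan=[
    {"dy": -0.0013},
    {"dy": -0.0013,"dz": -0.005},
    {"dy": -0.0013,"dz": -0.0125},
    {"dy": -0.0013,"dz": -0.025},
    {"dy": -0.0013,"dz": -0.05},
    {"dy": -0.0013,"dz": -0.0875},
    {"dy": -0.0013,"dz": -0.1375},
    {"dy": -0.0013,"dz": -0.1625},
    {"dy": -0.0013,"dz": -0.1625},
    {"dy": -0.0013,"dz": -0.1625},
  ],
)

```text
clock: 14.15
position: [500.3, 13.7, 187.4]
ee_rot: [-0.095, 0.996, 0.0, 0.0]
contact_force: [-0.9, 0.5, -0.0]
gripper_width: -0.0
grasp_force: 0.0
```

```bash
python3 st.py
python3 -c "
from h import *
a=arm.get_image('side');b=arm.get_image('wrist')
cv2.imwrite('pics/p6.png',np.hstack([cv2.resize(a[190:280,240:330],(390,390),interpolation=3),cv2.resize(b[160:380,160:380],(390,390),interpolation=3)]))"
```

```text
t 14.15 shuttle x,y -0.4659312946081494 29.214476093116996 z 187.41148581431608 F [-0.9  0.5 -0. ]
tool axes in shuttle: x -0.9999996861913568 -0.0006033837315793976 tool z [ 3.e-04  7.e-04 -1.e+00]
```

View pics/p6.png

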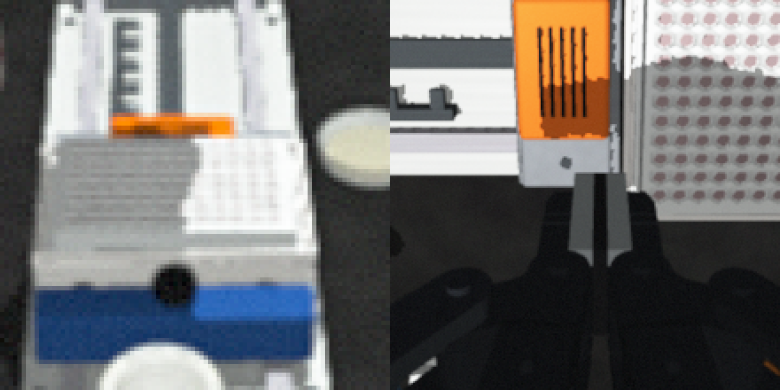

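The paddle is up (orange clearly higher in the side view), the carriage is unmoved against the stop, the plate is seated and the arm is clear.

```bash
python3 -c "
from bench import arm
print(arm.job_done())"
```

```text
the job is handed in; nothing more can be done
None
```

I pressed the paddle, held it down while pushing the carriage about 180 mm to the blue end stop, then lifted away. In the last pictures the paddle is up, the carriage is at the stop and the plate is in its nest. I handed the job in at about 14 s, but the hand-in printed no verdict.

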